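# File the sample board into the crowded leaf file

### The arm

A 6-joint arm with a two-finger parallel gripper is mounted at the origin on the work surface; the furniture and walls round the work are solid. World frame = base frame: x ahead of the robot, y to its left, z up, the work surface at z = 0. Lengths are in m, angles in degrees, forces in N, time in s.
With the tool pointing down it reaches from about 0.35 to 0.775 m from the base axis. Payload 7.3 kg.
Tool frame: the origin (TCP) lies at the very end of the fingers, on their centre line; the grasp point (between the pads) lies 19 mm behind it; z points along the fingers, y is the line along which they close (so a half turn about z gives the same grasp; the last joint's range is limited). The gripper opens to 92 mm and grips with 3 to 60 N. Pads are 19 mm wide; open, the fingers measure 130 mm over their backs; the gripper's body (75 mm by 190 mm) begins 47 mm behind the grasp point.
Start: joints at [66.807, 19.595, 87.324, -0, 73.075, -8.365], TCP at [0.134, 0.508, 0.227] pointing down, gripper open.
Joint ranges: [-145.02, 145.02], [-44.19, 115.74], [2.07, 154.8], [-57.11, 237.11], [16.16, 152.29], [-177.93, 177.93]. Speed limits (degrees/s): [147.25, 147.25, 180, 180, 180, 180].

### API

Orientations are given as [roll, pitch, yaw] about the fixed x, y, z axes, in that order (R = Rz(yaw) Ry(pitch) Rx(roll)).
In Python, from bench import r gives the robot as it stands.
- The arm moves only by the tool arm_command, never from a script. Its argument "motion" is a list of rows, each an object with "xyz": the shift along the tool's x, y, z in mm, a list of three; "roll": the turn about the tool's z in degrees; "grip": the opening, from 0 (shut) to 1 (fully open). In form: [{"xyz": [tx, ty, tz], "roll": roll, "grip": grip}, ...]. A call has 1 to 5 rows; each row shifts and turns the commanded pose from where the row before left it, along the tool's axes as they then stand; what a row does not reach is not made up. A row lasts 1/8 s, in which the tool goes at most 62.5 mm and 10.7 degrees, less where a joint would pass 70% of its speed; a pose out of reach is approached as far as the arm can. A call is refused whole if a number of a shift passes 62.5 or a number of a turn 10.7, either way. A call with a gripper value outside its range is refused whole. The fingers move at their own pace and stop on an object; the grip force is fixed at half the most. Time passes only in rows, so rows that do not move let the fingers close. It gives the time, the measured TCP pose, the force, the opening and the grip force at its end, in the units of the state.
- r.observe(): the state, without advancing time (a new reading comes with each control period).
- r.get_image(name): name is "scene" or "side" or "wrist"; returns a dict with "frame" (400x640x3 uint8, red, green, blue), "z_map" (400x640 float32, m along the optical axis (not along the pixel's ray), 0 where there is no reading), "vfov" (degrees; the focal length in pixels is half the picture's height over the tangent of half this angle, whatever the lens; pixels are square), "cx", "cy" (the principal point, pixels), "rvec" (rotation vector, rad) and "tvec" (3), from world to camera coordinates, as OpenCV has them. Camera axes: x right, y down, z forward; pixel columns grow to the right and rows downward; lengths in m; the calibration is good to about 2 mm. A picture is of the moment at which its call begins.
- r.job_done(): hands the job in; it is judged then, once.
The state is a dict: "time_s": time; "joint_positions": joint angles; "joint_vel": joint speeds; "tau": joint torques, N m; "position": TCP position; "eef_rot": TCP orientation; "contact_force": force on the tool from outside, world axes, zero at the start; "torque": the same for the moment, N m; "width": opening from 0.0 (shut) to 1.0 (fully open); "grasp_force": force on a finger pad.
Only numpy, scipy, OpenCV 4.12 (cv2) and the standard library are available. Lean on these libraries where they do the work, as an engineer would, in place of code of your own. Each camera call takes 0.05 s, during which the arm holds its last target. There are 200 camera calls.

### The job

Take the wooden sample board out of its stand and file it in the leaf file, between the two leaves whose top edges bend away from each other, easing those leaves aside as it goes in. Lower it gently, without letting it drop, until it is fully home on the floor of the file with its notch over the locating pin, and let go; leave the glue bottle, clay pot and ribbon roll where they are.

Things in the scene. Friction and masses are not known exactly. Their poses are not given: they have to be found in the camera images.
- board: Plain wooden board, both faces alike, 9 thick, 70 wide, 170 mm tall, 80 g. Origin: middle of its lower edge; z up the board, y along its width, x through its thickness. In the middle of the rounded lower edge a notch 14 wide, 22 mm deep, through the thickness. Top 50 mm: grip tab 46 mm wide, 9 thick. Stands in the stand at first, upright within 4 degrees.
- stand: Fixed wooden stand, 56 x 110 x 36 mm, holding the board. Slot 11 mm wide along its y, open upwards and at both ends; slot floor 6 mm and slot walls 36 mm above the table. Origin: centre of its underside; x across the slot (as the board's x).
- file_tray: Fixed leaf file: plywood tray 170 (x) by 116 mm (y), floor 6 mm thick, cheeks 26 mm high. Origin: centre of its underside. From -x to +x: plywood back rest leaning 42 degrees, then five aluminium leaves 94 wide, 4 mm thick: back, tall (the only one bent back to -x at its top), lipped, fourth, end; hinged at the foot 10 mm above the table along y, all with tops leaning to -x. 0.5 N at its top turns a leaf; it stays so.
- seat (a point): Where the board's origin is when home: in the pocket between tall and lipped leaf, tray frame (-21.5, 0, 7.5) mm, axes as the tray's. Here one steel locating pin, 8 mm thick, leans 35.5 degrees to -x as the board must; its conical tip is 17 mm up the slope from this point. Home, the board's lower edge is on the floor, its notch over the pin (3 mm play each way), its width along y.
- tall_leaf (a joint): Lean of the tall leaf beyond 35.5 degrees from vertical (rad; larger = further to the tray's -x; stops at 32 and 40 degrees). Hinge at tray x = -33 mm; 96 mm long, then its top edge is bent 28 degrees to -x, away from the pocket, in a 24 mm lip. A board lowered parallel to it, to the seat, stays 1 to 2 mm off its face; if it rubs, sliding in may take 5 to 10 N before the floor is reached.
- lip_leaf (a joint): Lean of the lipped leaf beyond 35.5 degrees (rad; larger = further to -x; stops at 30 and 43 degrees). Hinge at tray x = -10 mm; 92 mm long, then its top edge is bent 28 degrees to +x, a 24 mm lip leading into the pocket. At first it leans over the pocket, leaving only a 1 to 8 mm gap to the tall leaf, so the board must push it aside.
- end_leaf (a joint): Lean of the end leaf beyond 23 degrees (rad; stops at 20 and 25 degrees); hinge at tray x = +40 mm. Between it and the lipped leaf stands the fourth leaf (hinge at x = +15 mm, leaning 24 to 28 degrees); both are shaped like the lipped leaf. The back leaf (plain, 92 mm long, hinge at x = -47 mm) leans 38 to 41 degrees. None of these belongs to the pocket.
- glue_bottle: Bystander: brown dropper bottle of glue, 33 mm across, 102 mm tall, standing. Origin: centre of its underside.
- clay_pot: Bystander: small clay pot, 58 mm across, 45 mm tall, standing. Origin: centre of its underside.
- ribbon_roll: Bystander: roll of gold ribbon lying flat, 68 x 60 x 22 mm. Origin: centre of its underside.
Not all that is in view belongs to the job. There is more than one size of the board; the one meant has the size given above.

How it is judged:
By the outcome, as a careful person would: the job done as asked, in the order asked, and still so for the second after the job is handed in, with the robot touching nothing.
It also fails if it takes over 51 s, if anything falls off the work surface, if the arm or the gripper's body presses on something with over 40 N, if the wrist force passes 120 N, or if a joint passes its speed limit or range.

## Working session

There is one attempt and no reset: what is moved stays moved. The work goes in short steps, Python scripts to look and compute and a tool call to move; the robot and the scene stay as the last step left them, time stands still between calls to the robot, and variables do not carry over. Pictures are saved under pics/ and viewed, at most 10 in all, crops included, and the job is handed in when it is done.

Besides the shell and the picture viewer there is one more tool, called after "Call:" as name(argument=value, ...) on one line, values as JSON. arm_command: Moves the arm, as the interface text tells. Its arguments: {"type":"object","properties":{"motion":{"type":"array","items":{"type":"object","properties":{"xyz":{"type":"array","items":{"type":"number"}},"roll":{"type":"number"},"grip":{"type":"number"}}}}},"required":["motion"]}

```bash
mkdir -p pics; ls
cat > h.py <<'E'
import numpy as np, cv2
from bench import r
def cap(n):
    d=r.get_image(n); im=d["frame"]; H,W=im.shape[:2]
    f=H/2/np.tan(np.radians(d["vfov"])/2)
    R=cv2.Rodrigues(np.array(d["rvec"],float))[0]; t=np.array(d["tvec"],float).ravel()
    v,u=np.mgrid[:H,:W]; z=d["z_map"]
    pc=np.stack([(u-d["cx"])/f*z,(v-d["cy"])/f*z,z],-1)
    P=(pc-t)@R; P[z<=0]=np.nan
    return im,P,(f,d["cx"],d["cy"],R,t)
def save(n,im): cv2.imwrite("pics/"+n,im[...,::-1])
E
python3 - <<'E'
from h import *
a=[]
for n in ("scene","side"):
    im,P,c=cap(n); save(n+".png",im); np.savez("/tmp/"+n,im=im,P=P); print(n,c, -c[3].T@c[4])
o=r.observe(); print(o)
E
```

```text
pics
scene (np.float64(486.30101391462125), 323.09519375104287, 197.47355552830243, array([[-0.69981657,  0.71426474,  0.00909149],
       [ 0.50696949,  0.5056003 , -0.69810478],
       [-0.50322829, -0.48393618, -0.71593789]]), array([ 0.36931243, -0.21724237,  1.76822371])) [1.2584064  0.70175839 1.11092282]
side (np.float64(374.7979316835758), 322.7063085174776, 202.04635529079778, array([[ 0.99962785, -0.02501827,  0.01087441],
       [-0.00842245, -0.66220544, -0.749275  ],
       [ 0.02594666,  0.74890456, -0.66216971]]), array([-0.51150769,  0.04314261,  0.94578706])) [ 0.48714068 -0.69253201  0.66415957]
{'time_s': 0.1, 'joint_positions': array([ 6.68071166e+01,  1.96329937e+01,  8.73723282e+01,  1.23958303e-03,
        7.30758507e+01, -8.36700136e+00]), 'joint_vel': array([ 0.00453386, -0.05611041, -0.23196745, -0.05650176, -0.07223926,
        0.03475874]), 'tau': array([ 1.25559502e-03, -4.32011926e+01, -2.44689399e+01,  7.18355994e-02,
        5.26324112e-02, -4.84924237e-05]), 'position': array([0.1341779 , 0.50717808, 0.22610602]), 'eef_rot': array([-1.79919864e+02, -1.29844560e-02,  1.65173747e+02]), 'contact_force': array([ 0.6709501 , -1.0989892 ,  1.36835519]), 'torque': array([-0.02128194, -0.01120944, -0.0015569 ]), 'grasp_force': 0.0, 'width': 0.9993115119416507}
```

View pics/scene.png

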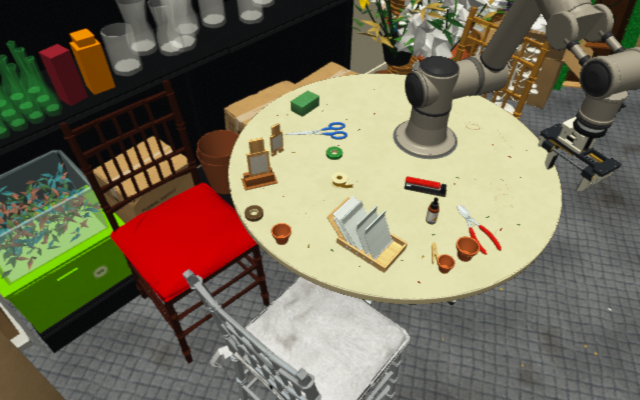

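View pics/side.png

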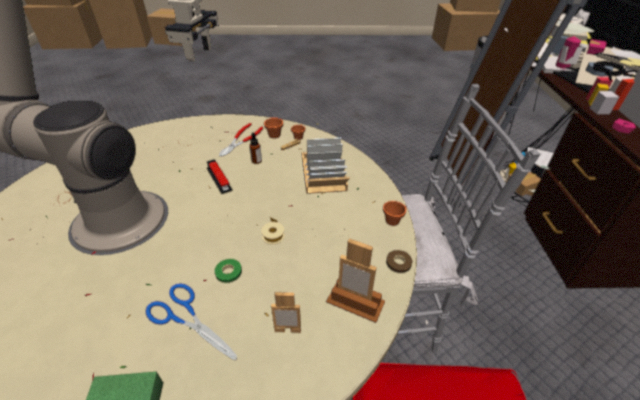

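Scene view: the board in its stand is at about (259,165), a smaller decoy at (277,140), the file at (367,235), and the tray's back rest is at the left. In the side view the stand is at (355,280) and the file at (325,165). Next I'll measure with depth and zoomed crops.

Run:
```python
from h import *
S=np.load("/tmp/scene.npz");D=np.load("/tmp/side.npz")
for nm,A,boxes in (("scene",S,{"stand":(225,125,300,195),"file":(320,190,412,275)}),("side",D,{"stand":(315,232,395,325),"file":(290,130,360,200)})):
  for k,(a,b,c,d) in boxes.items():
    p=A["P"][b:d,a:c].reshape(-1,3); col=A["im"][b:d,a:c].reshape(-1,3)
    ok=(p[:,2]>0.012)&(p[:,2]<0.25)
    q=p[ok]
    print(nm,k,"n",len(q),"min",np.nanpercentile(q,1,0).round(3),"max",np.nanpercentile(q,99,0).round(3), "table z",np.nanmedian(p[np.abs(p[:,2])<.01,2]).round(4))
    for z0,z1 in ((.012,.03),(.03,.045),(.045,.07),(.07,.1),(.1,.13),(.13,.2)):
      s=q[(q[:,2]>z0)&(q[:,2]<z1)]
      if len(s)>5:
        (cx,cy),(w,h),ang=cv2.minAreaRect((s[:,:2]*1000).astype(np.float32)); print("  z",z0,z1,len(s),"c",round(cx),round(cy),"wh",round(w),round(h),"ang",round(ang,1))
    
a=cv2.resize(S["im"][120:200,225:325],None,fx=4,fy=4,interpolation=cv2.INTER_CUBIC)
b=cv2.resize(S["im"][190:275,318:418],None,fx=4,fy=4,interpolation=cv2.INTER_CUBIC)
c=cv2.resize(D["im"][232:325,300:400],None,fx=4,fy=3.4,interpolation=cv2.INTER_CUBIC)[:320]
d=cv2.resize(D["im"][125:205,275:375],None,fx=4,fy=4,interpolation=cv2.INTER_CUBIC)
a=cv2.resize(a,(400,300));b=cv2.resize(b,(400,300));c=cv2.resize(c,(400,300));d=cv2.resize(d,(400,300))
save("crops.png",np.vstack([np.hstack([a,b]),np.hstack([c,d])]))
```

```text
scene stand n 1301 min [ 0.414 -0.316  0.013] max [ 0.618 -0.215  0.176] table z -0.0
  z 0.012 0.03 193 c 513 -261 wh 220 87 ang 14.5
  z 0.03 0.045 240 c 512 -262 wh 221 84 ang 13.2
  z 0.045 0.07 198 c 502 -272 wh 199 58 ang 20.9
  z 0.07 0.1 237 c 504 -272 wh 196 57 ang 20.2
  z 0.1 0.13 233 c 506 -270 wh 188 57 ang 19.7
  z 0.13 0.2 200 c 513 -264 wh 157 42 ang 18.6
scene file n 2758 min [0.459 0.062 0.013] max [0.581 0.272 0.117] table z 0.0001
  z 0.012 0.03 686 c 519 187 wh 125 171 ang 5.3
  z 0.03 0.045 263 c 535 172 wh 112 168 ang 13.7
  z 0.045 0.07 534 c 523 140 wh 99 152 ang 7.9
  z 0.07 0.1 1019 c 522 131 wh 102 146 ang 6.1
  z 0.1 0.13 256 c 523 136 wh 96 115 ang 6.0
side stand n 2422 min [ 0.526 -0.289  0.013] max [ 0.659 -0.158  0.175] table z -0.0009
  z 0.012 0.03 329 c 603 -193 wh 176 95 ang 63.2
  z 0.03 0.045 544 c 571 -254 wh 39 96 ang 63.5
  z 0.045 0.07 275 c 566 -255 wh 7 70 ang 66.3
  z 0.07 0.1 348 c 567 -255 wh 10 70 ang 68.8
  z 0.1 0.13 415 c 568 -252 wh 11 70 ang 62.7
  z 0.13 0.2 511 c 568 -252 wh 11 46 ang 63.2
side file n 1936 min [0.428 0.054 0.014] max [0.577 0.376 0.116] table z -0.0015
  z 0.012 0.03 249 c 503 252 wh 125 322 ang 10.3
  z 0.03 0.045 87 c 497 231 wh 102 310 ang 11.1
  z 0.045 0.07 381 c 523 133 wh 103 143 ang 3.7
  z 0.07 0.1 795 c 526 122 wh 102 139 ang 2.6
  z 0.1 0.13 424 c 521 133 wh 92 117 ang 4.1
```

View pics/crops.png

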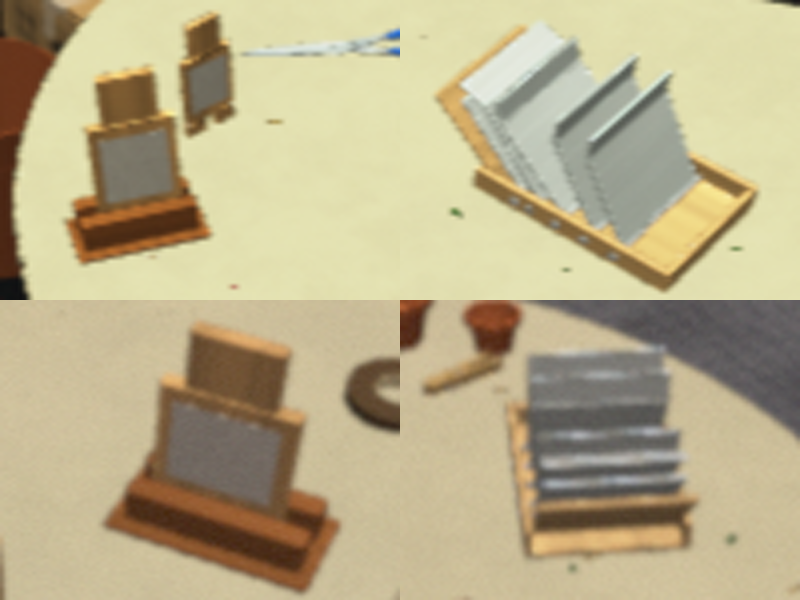

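The crops show the board's notched end down in the slot, with its tab at the top. The file's back rest and leaves lean toward world -y, so tray x is roughly world +y. The pocket is between the second and third leaves. I'll go over the file for a wrist view.

Call:
arm_command(motion=[{"xyz": [-51.6, -27.4, -14], "roll": 0, "grip": 1}, {"xyz": [-51.6, -27.4, -14], "roll": 0, "grip": 1}, {"xyz": [-51.6, -27.4, -14], "roll": 0, "grip": 1}, {"xyz": [-51.6, -27.4, -14], "roll": 0, "grip": 1}, {"xyz": [-51.6, -27.4, -14], "roll": 0, "grip": 1}])

```text
time_s: 0.72
position: [0.3497, 0.3075, 0.297]
eef_rot: [-180.0, -0.0, 165.2]
contact_force: [1.1, 1.0, -0.1]
width: 0.999
grasp_force: 0.0
```

Call:
arm_command(motion=[{"xyz": [-51.6, -27.4, -14], "roll": 0, "grip": 1}, {"xyz": [-51.6, -27.4, -14], "roll": 0, "grip": 1}, {"xyz": [-51.6, -27.4, -14], "roll": 0, "grip": 1}, {"xyz": [-51.6, -27.4, -14], "roll": 0, "grip": 1}, {"xyz": [0, 0, 0], "roll": 10, "grip": 1}])

```text
time_s: 1.35
position: [0.5228, 0.1471, 0.3523]
eef_rot: [-180.0, 0.0, 154.7]
contact_force: [-0.9, 1.0, -0.5]
width: 1.001
grasp_force: 0.0
```

Call:
arm_command(motion=[{"xyz": [0, 0, 0], "roll": 10, "grip": 1}, {"xyz": [0, 0, 0], "roll": 10, "grip": 1}, {"xyz": [0, 0, 0], "roll": 10, "grip": 1}, {"xyz": [0, 0, 0], "roll": 10, "grip": 1}, {"xyz": [0, 0, 0], "roll": 10, "grip": 1}])

```text
time_s: 1.98
position: [0.52, 0.1503, 0.3522]
eef_rot: [-179.9, -0.0, 104.8]
contact_force: [0.3, -0.4, 0.1]
width: 1.002
grasp_force: 0.0
```

Call:
arm_command(motion=[{"xyz": [0, 0, 0], "roll": 10, "grip": 1}, {"xyz": [0, 0, 0], "roll": 0, "grip": 1}])

```text
time_s: 2.22
position: [0.52, 0.1503, 0.3523]
eef_rot: [-180.0, -0.0, 95.3]
contact_force: [0.5, 0.7, -0.8]
width: 1.002
grasp_force: 0.0
```

Run:
```python
from h import *
im,P,c=cap("wrist"); save("w1.png",im); np.savez("/tmp/w1",im=im,P=P); print(-c[3].T@c[4],c[3].round(3),c[0]); print(r.observe()["position"],r.observe()["eef_rot"])
```

```text
[0.51326786 0.22498791 0.50970377] [[ 0.996  0.092 -0.   ]
 [ 0.088 -0.956  0.279]
 [ 0.025 -0.278 -0.96 ]] 334.1649726574436
[0.52006008 0.15026474 0.35238252] [-1.79957508e+02 -1.64285680e-03  9.53795672e+01]
```

View pics/w1.png

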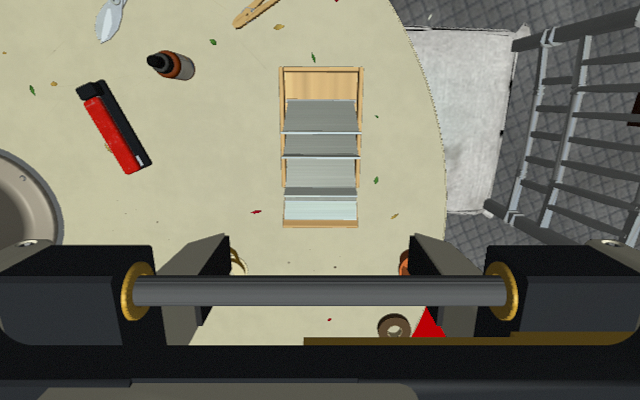

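The wrist view shows the file at (280–363, 66–228), nearly aligned with the camera. The far end of the tray (+x) is at row 66 and the leaves' lip edges are at rows 132, 157 and 190. I'll fit it from the depth.

Run:
```python
from h import *
W=np.load("/tmp/w1.npz"); im,P=W["im"].astype(int),W["P"]
box=np.zeros(im.shape[:2],bool); box[55:240,265:380]=1
z=P[...,2]
print("table",np.nanmedian(z[80:200,200:260]))
# tan wood cheeks by colour: warmer than table
hsv=cv2.cvtColor(W["im"],cv2.COLOR_RGB2HSV)
ch=box&(z>.02)&(z<.031)
p=P[ch][:,:2]*1000
for nm,sel in (("lowx",p[p[:,0]<np.median(p[:,0])-30]),("highx",p[p[:,0]>np.median(p[:,0])+30])):
  print(nm,len(sel),sel.min(0).round(1),sel.max(0).round(1),sel.mean(0).round(1)); l=cv2.fitLine(sel.astype(np.float32),cv2.DIST_HUBER,0,.01,.01).ravel(); print(np.degrees(np.arctan2(l[1],l[0]))%180, l[2:])
r_=cv2.minAreaRect(P[box&(z>.018)&(z<.031)][:,:2].astype(np.float32)*1000);print(r_)
r_=cv2.minAreaRect(P[box&(z>.004)&(z<.031)][:,:2].astype(np.float32)*1000);print(r_)
# far end board, footprint
top=P[60:75,270:375].reshape(-1,3); t=top[top[:,2]>.015]; print("far end",t.min(0),t.max(0))
# profile along y at columns 300-345
for row in range(60,235,3):
  q=np.nanmedian(P[row,300:345],0)*1000; print(row,q.round(1),im[row,320])
```

```text
table -0.0008902140466587198
lowx 596 [454.8  96.2] [486.2 266.6] [466.2 200.5]
93.73838 [464.90808 187.84482]
highx 581 [546.2 106.4] [583.9 274.1] [569.8 207.7]
96.08175 [572.3411 199.1771]
((519.2391357421875, 185.4725341796875), (116.01171875, 169.69906616210938), 4.998362064361572)
((519.3563232421875, 185.12960815429688), (118.94743347167969, 169.68707275390625), 4.634737491607666)
far end [0.45476915 0.25472481 0.01547721] [0.56961914 0.27409104 0.02655164]
60 [512.1 280.6  -1. ] [193 191 161]
63 [512.5 276.5  -1. ] [195 192 164]
66 [512.9 272.6  -0.8] [156 156 135]
69 [513.3 266.5  23.4] [215 184 128]
72 [513.7 264.1   5.4] [165 141  96]
75 [514.  260.2   5.5] [211 181 126]
78 [514.4 256.1   5.2] [211 181 124]
81 [514.8 252.1   5.2] [210 181 124]
84 [515.2 248.1   5.3] [212 182 127]
87 [515.6 244.    5.3] [211 181 125]
90 [515.9 239.9   5.4] [212 181 126]
93 [516.3 235.8   5.5] [211 180 125]
96 [516.7 231.7   5.4] [210 179 124]
99 [517.1 227.6  11.1] [173 169 155]
102 [517.4 223.5  18.8] [129 135 126]
105 [517.7 219.5  27.5] [129 134 125]
108 [518.  215.7  36.7] [128 133 125]
[... 896 characters left out ...]
 ] [171 179 166]
183 [526.8 120.   75.7] [166 174 164]
186 [526.3 116.9  79.2] [164 171 163]
189 [527.2 114.6  86.3] [108 113 105]
192 [527.3 112.6  94.4] [105 110 103]
195 [528.1 111.  101.7] [166 174 165]
198 [528.3 102.6  86.9] [157 163 152]
201 [527.9  99.5  90.2] [195 212 210]
204 [528.9  95.8  91.8] [192 209 198]
207 [529.3  92.2  93.6] [195 213 204]
210 [529.6  88.9  95.1] [189 207 199]
213 [530.5  85.5  97.2] [193 210 204]
216 [530.2  81.9  99.2] [195 212 206]
219 [529.9  78.2 100.3] [185 189 171]
222 [532.   65.5  77.1] [174 142  91]
225 [532.3  62.1  80.2] [180 146  97]
228 [536.3  26.3  -1. ] [193 191 160]
231 [536.8  21.5  -0.7] [197 194 162]
234 [536.5  15.7  -0.8] [198 194 164]
```

Call:
arm_command(motion=[{"xyz": [-58, -3.3, 0], "roll": 0, "grip": 1}, {"xyz": [-58, -3.3, 0], "roll": 0, "grip": 1}, {"xyz": [-58, -3.3, 0], "roll": 0, "grip": 1}, {"xyz": [-58, -3.3, 0], "roll": 0, "grip": 1}, {"xyz": [-58, -3.3, 0], "roll": 0, "grip": 1}])

```text
time_s: 2.9
position: [0.5296, -0.1418, 0.3527]
eef_rot: [180.0, -0.0, 95.4]
contact_force: [0.9, 0.9, 0.4]
width: 0.998
grasp_force: 0.0
```

Call:
arm_command(motion=[{"xyz": [-58, -3.3, 0], "roll": 0, "grip": 1}, {"xyz": [-58, -3.3, 0], "roll": 0, "grip": 1}, {"xyz": [-58, -3.3, 0], "roll": 0, "grip": 1}, {"xyz": [0, 0, 0], "roll": 10.7, "grip": 1}, {"xyz": [0, 0, 0], "roll": 10.7, "grip": 1}])

```text
time_s: 3.52
position: [0.5354, -0.3152, 0.3518]
eef_rot: [-179.9, -0.0, 73.5]
contact_force: [0.4, 0.6, 0.3]
width: 0.998
grasp_force: 0.0
```

Call:
arm_command(motion=[{"xyz": [0, 0, 0], "roll": 10.6, "grip": 1}, {"xyz": [0, 0, 0], "roll": 0, "grip": 1}, {"xyz": [0, 0, 0], "roll": 0, "grip": 1}])

```text
time_s: 3.9
position: [0.5357, -0.3141, 0.3526]
eef_rot: [-180.0, -0.0, 63.5]
contact_force: [-0.5, 0.3, -0.2]
width: 1.0
grasp_force: 0.0
```

Run:
```python
from h import *
im,P,c=cap("wrist"); save("w2.png",im); np.savez("/tmp/w2",im=im,P=P); print(-c[3].T@c[4]); print(r.observe()["position"],r.observe()["eef_rot"])
```

```text
[ 0.56942645 -0.24708634  0.5099639 ]
[ 0.53571338 -0.31413906  0.35262967] [-1.79993902e+02 -6.21654297e-03  6.34079709e+01]
```

View pics/w2.png

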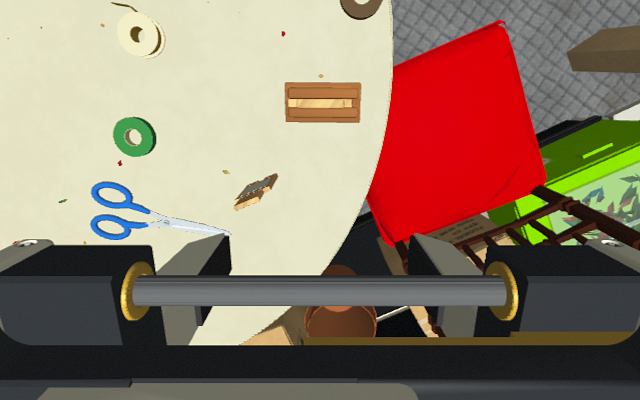

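The wrist view shows the stand at (285–361, 82–123), with the board's top edge at about row 102. The decoy is at (255,192).

Run:
```python
from h import *
W=np.load("/tmp/w2.npz"); P=W["P"][70:135,270:375].reshape(-1,3)*1000; z=P[:,2]
for a,b in ((4,45),(28,42),(50,125),(125,165),(164,180)):
  s=P[(z>a)&(z<b)]; 
  if len(s)>3: print(a,b,len(s),s.mean(0).round(1),[np.round(v,1) for v in cv2.minAreaRect(s[:,:2].astype(np.float32))])
D=np.load("/tmp/side.npz")["P"][232:325,315:395].reshape(-1,3)*1000; z=D[:,2]
for a,b in ((45,70),(70,118),(125,160),(165,180)):
  s=D[(z>a)&(z<b)]
  print("side",a,b,len(s),np.median(s,0).round(1),[np.round(v,1) for v in cv2.minAreaRect(s[:,:2].astype(np.float32))])
```

```text
4 45 2315 [ 574.2 -250.5   23.2] [array([ 573.5, -251. ]), array([ 55.7, 109.6]), np.float64(62.7)]
28 42 1383 [ 574.3 -250.9   35. ] [array([ 573.1, -251.8]), array([38.4, 95.8]), np.float64(63.4)]
50 125 52 [ 573.  -251.2  124.3] [array([ 569.2, -249.7]), array([ 8.6, 68.9]), np.float64(63.4)]
125 165 83 [ 569.4 -249.5  125.8] [array([ 569.5, -249.3]), array([ 7.5, 68.8]), np.float64(63.5)]
164 180 421 [ 569.3 -249.4  175.1] [array([ 569.3, -249.4]), array([ 7.5, 44.7]), np.float64(63.5)]
side 45 70 275 [ 566.9 -255.9   57.9] [array([ 566.2, -255.1]), array([ 6.9, 70.4]), np.float64(66.3)]
side 70 118 577 [ 568.  -256.3   95. ] [array([ 566.3, -255.2]), array([ 9.9, 70.2]), np.float64(68.7)]
side 125 160 351 [ 567.5 -255.6  141.6] [array([ 566.8, -252.3]), array([ 8.6, 68.4]), np.float64(63.9)]
side 165 180 187 [ 567.7 -253.5  173.8] [array([ 567.8, -251.5]), array([10.5, 45.5]), np.float64(62.9)]
```

Call:
arm_command(motion=[{"xyz": [36.4, 0.5, 20], "roll": 0, "grip": 1}, {"xyz": [36.5, 0.6, 20], "roll": 0, "grip": 1}, {"xyz": [0, 0, 40], "roll": 0, "grip": 1}, {"xyz": [0, 0, 40], "roll": 0, "grip": 1}, {"xyz": [0, 0, 40], "roll": 0, "grip": 1}])

```text
time_s: 4.58
position: [0.5696, -0.2493, 0.1916]
eef_rot: [180.0, -0.0, 63.4]
contact_force: [-0.9, -0.3, 0.3]
width: 0.995
grasp_force: 0.0
```

Call:
arm_command(motion=[{"xyz": [0, 0, 30], "roll": 0, "grip": 1}, {"xyz": [0, 0, 22.6], "roll": 0, "grip": 1}, {"xyz": [0, 0, 0], "roll": 0, "grip": 1}, {"xyz": [0, 0, 0], "roll": 0, "grip": 0}, {"xyz": [0, 0, 0], "roll": 0, "grip": 0}])

```text
time_s: 5.2
position: [0.5702, -0.25, 0.1415]
eef_rot: [179.9, 0.0, 63.2]
contact_force: [-0.3, -0.0, 0.7]
width: 0.832
grasp_force: 0.0
```

Call:
arm_command(motion=[{"xyz": [0, 0, 0], "roll": 0, "grip": 0}, {"xyz": [0, 0, 0], "roll": 0, "grip": 0}, {"xyz": [0, 0, 0], "roll": 0, "grip": 0}])

```text
time_s: 5.58
position: [0.5696, -0.2496, 0.1403]
eef_rot: [180.0, -0.0, 63.2]
contact_force: [-0.0, 0.5, 0.3]
width: 0.508
grasp_force: 0.1
```

Call:
arm_command(motion=[{"xyz": [0, 0, 0], "roll": 0, "grip": 0}, {"xyz": [0, 0, 0], "roll": 0, "grip": 0}, {"xyz": [0, 0, -7], "roll": 0, "grip": 0}, {"xyz": [0, 0, -7], "roll": 0, "grip": 0}, {"xyz": [0, 0, -6], "roll": 0, "grip": 0}])

```text
time_s: 6.2
position: [0.5697, -0.2497, 0.1608]
eef_rot: [180.0, -0.0, 63.2]
contact_force: [0.2, -0.3, -1.0]
width: 0.503
grasp_force: 30.0
```

```bash
cat > b.py <<'E'
from h import *
# board profile from side view: points near the tool; u along tool x, v along tool y, z
def prof(name,save_as=None):
    im,P,c=cap(name); o=r.observe(); p=o["position"]; ps=np.radians(o["eef_rot"][2])
    q=P.reshape(-1,3)-[p[0],p[1],0]; u=q@[np.cos(ps),np.sin(ps),0]; v=q@[np.sin(ps),-np.cos(ps),0]
    return im,P,np.c_[u,v,q[:,2]]*1000,o
E
python3 - <<'E'
from b import *
im,P,q,o=prof("side"); print(o["position"],o["width"],o["grasp_force"],o["contact_force"])
for a in range(30,185,10):
  s=q[(q[:,2]>=a)&(q[:,2]<a+10)&(abs(q[:,1])<40)&(abs(q[:,0])<60)]
  if len(s): print(a,len(s),np.median(s,0).round(1),s[:,1].min().round(),s[:,1].max().round())
E
```

```text
[ 0.57007636 -0.24991118  0.16167308] 0.4961453829985438 29.98518615961075 [-0.71306584 -0.43581723  0.62007183]
30 384 [-13.8   3.4  34.8] -40.0 40.0
40 93 [-6.3  7.7 45. ] -35.0 34.0
50 115 [-6.1  0.5 55.4] -36.0 34.0
60 100 [-6.4  1.9 65.8] -34.0 34.0
70 110 [-6.5  0.4 75.4] -34.0 34.0
80 117 [-6.4  2.5 84.5] -36.0 34.0
90 123 [-6.4 -0.5 94.8] -36.0 34.0
100 125 [ -6.4   1.6 104.8] -34.0 34.0
110 131 [ -6.4   0.4 114.9] -35.0 34.0
120 130 [ -6.4   1.4 124.9] -35.0 35.0
130 140 [ -6.2   2.5 134.8] -35.0 34.0
140 164 [ -5.8   2.3 145.1] -35.0 34.0
150 88 [ -6.1  -0.6 154.7] -24.0 21.0
160 135 [ -6.4  -3.  165.2] -36.0 32.0
170 174 [ -6.8  -0.6 175.1] -40.0 39.0
180 177 [ -6.9   2.  184.9] -39.0 40.0
```

Gripped at 30 N and lifted 20 mm, still upright. Next I'll tip the board against the slot wall.

Call:
arm_command(motion=[{"xyz": [-8.5, 0, 0], "roll": 0, "grip": 0}, {"xyz": [-7.5, 0, 0], "roll": 0, "grip": 0}, {"xyz": [-7.5, 0, 0.6], "roll": 0, "grip": 0}, {"xyz": [-7.5, 0, 0.8], "roll": 0, "grip": 0}, {"xyz": [-7.5, 0, 1.2], "roll": 0, "grip": 0}])

```text
time_s: 6.88
position: [0.5519, -0.2844, 0.1571]
eef_rot: [-180.0, -0.0, 63.2]
contact_force: [2.6, 1.9, -1.6]
width: 0.499
grasp_force: 30.0
```

```bash
cat > t.py <<'E'
from b import *
def tilt(z0,z1,umin=-25,umax=110,vm=32,name="side",show=True,tipz=None):
    im,P,q,o=prof(name); print(o["time_s"],o["position"].round(4),round(o["width"],3),round(o["grasp_force"],1),o["contact_force"].round(1))
    rows=[]
    for a in range(z0,z1,8):
      s=q[(q[:,2]>=a)&(q[:,2]<a+8)&(abs(q[:,1])<vm)&(q[:,0]>umin)&(q[:,0]<umax)]
      if len(s)>8:
        m=np.median(s,0); rows.append(m)
        if show: print(a,len(s),m.round(1),s[:,1].min().round(),s[:,1].max().round())
    rows=np.array(rows); k=np.polyfit(rows[:,2],rows[:,0],1); print("lean deg",-np.degrees(np.arctan(k[0])),"u at z=100",np.polyval(k,100))
    return im,P,q
E
python3 -c "
from t import *
tilt(44,132)"
```

```text
6.925 [ 0.5515 -0.2852  0.1569] 0.497 30.0 [ 1.3  0.8 -1. ]
44 43 [29.3 -0.6 48.3] -31.0 31.0
52 48 [27.2  2.6 55.8] -30.0 30.0
60 45 [24.8  2.1 64.2] -32.0 31.0
68 55 [22.8  0.8 72.4] -31.0 31.0
76 53 [20.6  0.9 80. ] -31.0 31.0
84 52 [18.5 -1.2 88.4] -32.0 31.0
92 57 [16.5  5.1 96.5] -31.0 31.0
100 56 [ 14.5   1.4 104.3] -30.0 31.0
108 62 [ 12.3  -1.1 112.5] -32.0 31.0
116 57 [ 10.3  -1.5 119.9] -32.0 31.0
124 68 [  8.2   0.2 127.9] -31.0 31.0
lean deg 14.692787065408213 u at z=100 15.55238409875632
```

Call:
arm_command(motion=[{"xyz": [-7.5, 0, 1.1], "roll": 0, "grip": 0}, {"xyz": [-7.4, 0, 2], "roll": 0, "grip": 0}, {"xyz": [-7.4, 0, 2.1], "roll": 0, "grip": 0}, {"xyz": [-7, 0, 3], "roll": 0, "grip": 0}, {"xyz": [-7, 0, 3.1], "roll": 0, "grip": 0}])

```text
time_s: 7.55
position: [0.5354, -0.3168, 0.146]
eef_rot: [-180.0, 0.0, 63.2]
contact_force: [1.5, 2.8, -0.9]
width: 0.5
grasp_force: 30.0
```

Call:
arm_command(motion=[{"xyz": [-6.7, 0, 3.7], "roll": 0, "grip": 0}, {"xyz": [-6.7, 0, 3.8], "roll": 0, "grip": 0}, {"xyz": [0, 0, 0], "roll": 0, "grip": 0}])

```text
time_s: 7.92
position: [0.5294, -0.329, 0.1383]
eef_rot: [-180.0, 0.0, 63.1]
contact_force: [1.7, 0.9, -1.2]
width: 0.501
grasp_force: 30.0
```

```bash
python3 -c "
from t import *
tilt(44,116,umin=-5)"
```

```text
7.975 [ 0.5295 -0.3288  0.1386] 0.492 30.0 [ 0.6  1.1 -0.2]Traceback (most recent call last):
  File "<string>", line 3, in <module>
    tilt(44,116,umin=-5)
    ~~~~^^^^^^^^^^^^^^^^
  File "t.py", line 10, in tilt
    rows=np.array(rows); k=np.polyfit(rows[:,2],rows[:,0],1); print("lean deg",-np.degrees(np.arctan(k[0])),"u at z=100",np.polyval(k,100))
                                      ~~~~^^^^^
IndexError: too many indices for array: array is 1-dimensional, but 2 were indexed
```

The side view of the board is blocked by the gripper here. I'll lift clear, carry it toward the file and check the lean there.

Call:
arm_command(motion=[{"xyz": [0, 0, -15], "roll": 0, "grip": 0}, {"xyz": [0, 0, -25], "roll": 0, "grip": 0}, {"xyz": [0, 0, -30], "roll": 0, "grip": 0}, {"xyz": [0, 0, -30], "roll": 0, "grip": 0}, {"xyz": [0, 0, -20], "roll": 0, "grip": 0}])

```text
time_s: 8.6
position: [0.5301, -0.3289, 0.262]
eef_rot: [179.8, 0.1, 63.2]
contact_force: [0.7, 0.2, -1.6]
width: 0.5
grasp_force: 30.0
```

Call:
arm_command(motion=[{"xyz": [20, -9.6, 0], "roll": 0, "grip": 0}, {"xyz": [29.6, -14.3, 0], "roll": 0, "grip": 0}, {"xyz": [29.6, -14.3, 0], "roll": 0, "grip": 0}, {"xyz": [29.6, -14.3, 0], "roll": 0, "grip": 0}, {"xyz": [29.6, -14.3, 0], "roll": 0, "grip": 0}])

```text
time_s: 9.22
position: [0.5319, -0.1722, 0.2582]
eef_rot: [-179.9, 0.0, 63.2]
contact_force: [1.0, -0.6, -1.1]
width: 0.496
grasp_force: 30.0
```

Call:
arm_command(motion=[{"xyz": [29.6, -14.3, 0], "roll": 0, "grip": 0}, {"xyz": [29.6, -14.3, 0], "roll": 0, "grip": 0}, {"xyz": [29.6, -14.3, 0], "roll": 0, "grip": 0}, {"xyz": [29.6, -14.3, 0], "roll": 0, "grip": 0}, {"xyz": [25, -12, 0], "roll": 0, "grip": 0}])

```text
time_s: 9.85
position: [0.5344, -0.0131, 0.2583]
eef_rot: [-179.9, 0.0, 63.2]
contact_force: [0.5, 0.2, -0.9]
width: 0.495
grasp_force: 30.0
```

Call:
arm_command(motion=[{"xyz": [14.7, -7, 0], "roll": 0, "grip": 0}, {"xyz": [0, 0, 0], "roll": -10.6, "grip": 0}, {"xyz": [0, 0, 0], "roll": -10.6, "grip": 0}, {"xyz": [0, 0, 0], "roll": -10.6, "grip": 0}, {"xyz": [0, 0, 0], "roll": 0, "grip": 0}])

```text
time_s: 10.48
position: [0.5356, 0.001, 0.2585]
eef_rot: [-180.0, 0.0, 94.9]
contact_force: [-0.2, 0.0, -1.4]
width: 0.498
grasp_force: 30.0
```

```bash
python3 -c "
from t import *
print(r.observe()['eef_rot'])
im,P,q=tilt(130,260,umin=-40,name='scene'); save('s2.png',cv2.resize(im[100:300,230:470],None,fx=3.2,fy=3))
"
```

```text
[-1.79970507e+02  1.01833920e-03  9.48769193e+01]
10.525 [0.5357 0.0009 0.2585] 0.496 30.0 [ 0.   0.2 -0.9]
154 48 [ 91.5  -8.3 158.9] -30.0 31.0
162 46 [ 86.9   8.8 166.3] -30.0 32.0
170 62 [ 81.2   2.  173.5] -32.0 32.0
178 62 [ 75.7   3.1 182. ] -29.0 32.0
186 60 [ 70.8   2.  190. ] -31.0 32.0
194 71 [6.510e+01 1.000e-01 1.983e+02] -32.0 32.0
202 54 [ 59.5   1.8 206.3] -32.0 31.0
210 65 [ 54.1   0.4 214.1] -32.0 32.0
218 66 [ 48.6  -1.1 222.1] -32.0 31.0
226 66 [ 42.8   3.1 230. ] -32.0 32.0
234 69 [ 37.3   5.4 238.8] -32.0 32.0
242 73 [ 3.190e+01 -1.000e-01  2.465e+02] -31.0 31.0
250 57 [ 2.620e+01 -1.000e-01  2.533e+02] -30.0 32.0
258 55 [ 19.7   5.7 262.5] -20.0 30.0
lean deg 34.58274278716002 u at z=100 132.47496296157112
```

View pics/s2.png

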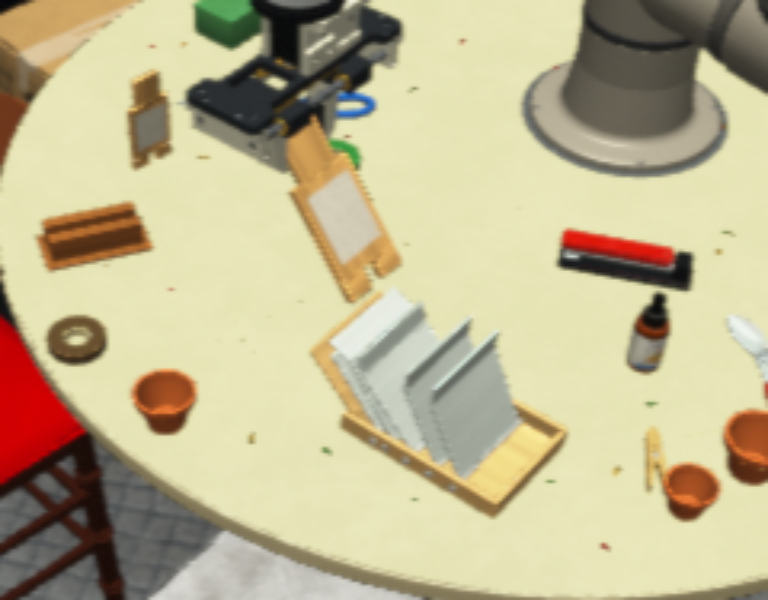

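The board hangs leaning about 34.6° with the notch down, above and behind the file. I'll measure its lower edge and centring relative to the tray, in the wrist and scene cameras.

Run:
```python
from b import *
C=np.array([519.3,185.3,0]);ps=np.radians(95);X=np.array([np.cos(ps),np.sin(ps),0]);Y=np.array([-np.sin(ps),np.cos(ps),0])
for n in ("scene","wrist"):
  im,P,q,o=prof(n); p=o["position"]*1000-C
  if n=="wrist": save("w3.png",im)
  w=P.reshape(-1,3)*1000-C; T=np.c_[w@X,w@Y,w[:,2]]
  print(n,"tcp tray",(p@X).round(1),(p@Y).round(1),p[2].round(1),"yaw",o["eef_rot"][2].round(2))
  m=(T[:,2]>140)&(T[:,2]<255)&(abs(T[:,1])<55)&(T[:,0]>-184)&(T[:,0]<-60)
  B=T[m]
  if len(B)<200: print("few",len(B)); continue
  a=np.polyfit(B[:,2],B[:,0],1); res=B[:,0]-np.polyval(a,B[:,2])
  for _ in range(3):
    k=abs(res)<3; a=np.polyfit(B[k,2],B[k,0],1); res=B[:,0]-np.polyval(a,B[:,2])
  F=B[k]; th=-np.degrees(np.arctan(a[0])); print(" lean",th.round(2),"face x at z=200",np.polyval(a,200).round(1),len(F))
  t=np.array([-np.sin(np.radians(th)),0,np.cos(np.radians(th))]); s=F@t
  for lo in np.arange(s.min(),s.min()+100,15):
    g=F[(s>=lo)&(s<lo+15)]; print("  s",(lo-s.min()).round(),"y",np.percentile(g[:,1],[1,99]).round(1))
  i=np.argsort(s)[:10]; print(" lowest pts",F[i].mean(0).round(1))
  c=T[(T[:,2]>19)&(T[:,2]<31)&(abs(T[:,1])<70)&(abs(T[:,0])<100)]; print(" tray", cv2.minAreaRect(c[:,:2].astype(np.float32)))
```

```text
scene tcp tray -185.1 -0.3 258.6 yaw 94.75
 lean 34.16 face x at z=200 -122.1 656
  s 0.0 y [-36.4  33.9]
  s 15.0 y [-35.5  36.3]
  s 30.0 y [-35.   34.3]
  s 45.0 y [-36.5  34.6]
  s 60.0 y [-35.5  34.5]
  s 75.0 y [-33.7  32.2]
  s 90.0 y [-35.6  33.2]
 lowest pts [-91.9   7.9 155.3]
 tray ((2.055755615234375, 0.4737548828125), (171.06561279296875, 120.5262222290039), 0.352387934923172)
wrist tcp tray -185.2 -0.4 258.6 yaw 94.78
 lean 34.51 face x at z=200 -122.9 14566
  s 0.0 y [-35.2  33.4]
  s 15.0 y [-35.1  33.3]
  s 30.0 y [-34.9  33.1]
  s 45.0 y [-34.9  33.1]
  s 60.0 y [-34.7  33.3]
  s 75.0 y [-34.7  33.2]
  s 90.0 y [-34.8  33.2]
 lowest pts [-92.8  -3.4 155.2]
 tray ((-46.84722900390625, 0.30255889892578125), (74.88475799560547, 116.06283569335938), 0.045090626925230026)
```

View pics/w3.png

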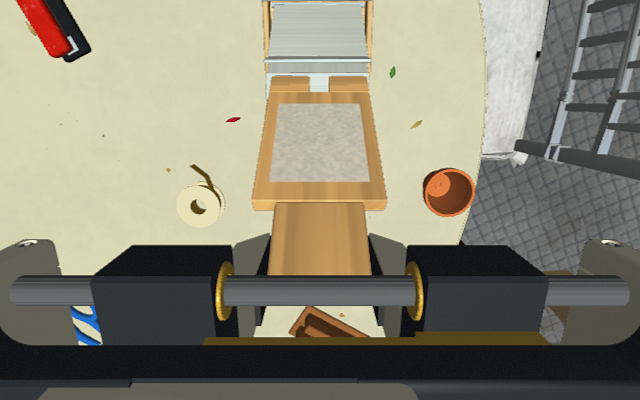

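The wrist view shows the board square to the tray. Its notch is at (318,85), just behind the lips, and it is centred to within 1 mm. The lean is 34.5° and the origin is at tray (-94, -1, 151). Next I'll line it up and go in along the slope.

Call:
arm_command(motion=[{"xyz": [-1.8, -0.5, 18], "roll": 0, "grip": 0}, {"xyz": [-1.8, -0.5, 18.5], "roll": 0, "grip": 0}, {"xyz": [5.8, 0, 8.1], "roll": 0, "grip": 0}, {"xyz": [5.8, 0, 8.1], "roll": 0, "grip": 0}, {"xyz": [0, 0, 0], "roll": 0, "grip": 0}])

```text
time_s: 11.25
position: [0.5341, 0.0094, 0.2058]
eef_rot: [-180.0, -0.0, 95.0]
contact_force: [0.1, 0.1, -0.2]
width: 0.494
grasp_force: 30.0
```

Call:
arm_command(motion=[{"xyz": [5.8, 0, 8.1], "roll": 0, "grip": 0}, {"xyz": [5.8, 0, 8.1], "roll": 0, "grip": 0}, {"xyz": [5.8, 0, 8.1], "roll": 0, "grip": 0}, {"xyz": [0, 0, 0], "roll": 0, "grip": 0}])

```text
time_s: 11.75
position: [0.5322, 0.0266, 0.1808]
eef_rot: [-179.9, -0.0, 95.0]
contact_force: [-0.7, 0.2, -0.5]
width: 0.496
grasp_force: 30.0
```

```bash
cat > m.py <<'E'
from b import *
C=np.array([519.3,185.3,0]);ps=np.radians(95);X=np.array([np.cos(ps),np.sin(ps),0]);Y=np.array([-np.sin(ps),np.cos(ps),0])
def meas(z0,z1,x0,x1,n="wrist",out=None):
  im,P,q,o=prof(n); p=o["position"]*1000-C
  if out: save(out,im)
  w=P.reshape(-1,3)*1000-C; T=np.c_[w@X,w@Y,w[:,2]]
  print(o["time_s"],"tcp tray",(p@X).round(1),(p@Y).round(1),p[2].round(1),"F",o["contact_force"].round(1),"grip",o["grasp_force"])
  B=T[(T[:,2]>z0)&(T[:,2]<z1)&(abs(T[:,1])<45)&(T[:,0]>x0)&(T[:,0]<x1)]
  a=np.polyfit(B[:,2],B[:,0],1)
  for _ in range(6):
    res=B[:,0]-np.polyval(a,B[:,2]); k=abs(res)<max(2,1.5*np.median(abs(res))); a=np.polyfit(B[k,2],B[k,0],1)
  F=B[k]; th=np.arctan(-a[0]); s=F@np.array([-np.sin(th),0,np.cos(th)])
  ox=lambda z:np.polyval(a,z-1)-4.5/np.cos(th)
  print(" lean",np.degrees(th).round(2),"n",len(F),"z",F[:,2].min(),F[:,2].max(),"centre x at 7.5 extrap",ox(7.5).round(1),"at 100",ox(100).round(1),"y",np.percentile(F[:,1],[1,99]).round(1))
  return T,im
E
python3 -c "
from m import *
p=r.observe()['position'][2]*1000
T,im=meas(115,p+19-30,-190,-70,out='w4.png')"
```

```text
11.8 tcp tray -159.6 0.7 181.3 F [-0.3 -0.2 -1. ] grip 30.000040233135223
 lean 34.48 n 9359 z 115.01110574990021 169.8149654171 centre x at 7.5 extrap -23.1 at 100 -86.6 y [-33.2  34.9]
```

Call:
arm_command(motion=[{"xyz": [4.6, 0, 6.5], "roll": 0, "grip": 0}, {"xyz": [4.6, 0, 6.5], "roll": 0, "grip": 0}, {"xyz": [4.6, 0, 6.5], "roll": 0, "grip": 0}, {"xyz": [0, 0, 0], "roll": 0, "grip": 0}])

```text
time_s: 12.3
position: [0.5311, 0.0402, 0.1615]
eef_rot: [-179.9, -0.0, 95.0]
contact_force: [0.1, -0.3, -1.3]
width: 0.499
grasp_force: 30.0
```

Call:
arm_command(motion=[{"xyz": [4.6, 0, 6.5], "roll": 0, "grip": 0}, {"xyz": [4.6, 0, 6.5], "roll": 0, "grip": 0}, {"xyz": [0, 0, 0], "roll": 0, "grip": 0}])

```text
time_s: 12.68
position: [0.5303, 0.0494, 0.1485]
eef_rot: [-179.9, -0.0, 95.0]
contact_force: [0.1, 0.7, -0.7]
width: 0.492
grasp_force: 30.0
```

```bash
python3 -c "
from m import *
p=r.observe()['position'][2]*1000
T,im=meas(112,p+19-25,-190,-70,out='w5.png')
g=T[(abs(T[:,1])<40)&(T[:,0]<-20)&(T[:,0]>-140)&(T[:,2]>40)&(T[:,2]<112)]
for z in range(40,112,6):
  s=g[(g[:,2]>=z)&(g[:,2]<z+6)]
  if len(s): print(z,len(s),np.percentile(s[:,0],[5,50,95]).round(1))
"
```

```text
12.725 tcp tray -136.6 0.7 148.9 F [-0.9 -0.7 -1.4] grip 29.999935626983643
 lean 35.11 n 6506 z 112.00413227624188 142.52650914158482 centre x at 7.5 extrap -20.4 at 100 -85.5 y [-33.3  34.7]
40 663 [-35.8 -33.5 -31.2]
46 682 [-40.4 -38.2 -35.9]
52 712 [-45.4 -43.2 -41. ]
58 762 [-49.7 -47.6 -45.5]
64 814 [-54.5 -52.4 -50.4]
70 894 [-74.  -57.1 -54.5]
76 964 [-77.1 -61.6 -59.7]
82 541 [-83.6 -65.3 -64. ]
88 1347 [-88.1 -74.2 -26.9]
94 1474 [-80.9 -77.6 -26.6]
100 2039 [-84.6 -71.2 -26.4]
106 1557 [-89.  -86.  -26.2]
```

View pics/w5.png

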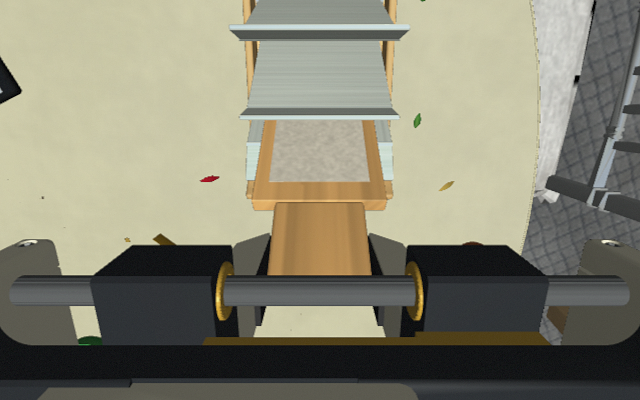

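The board is between the tall and lipped leaves at (318,150), and the lipped leaf has moved aside. Lean is 35.1° with little force, so I'll continue down.

Call:
arm_command(motion=[{"xyz": [4.6, 0, 6.5], "roll": 0, "grip": 0}, {"xyz": [4.6, 0, 6.5], "roll": 0, "grip": 0}, {"xyz": [0, 0, 0], "roll": 0, "grip": 0}])

```text
time_s: 13.1
position: [0.5295, 0.0585, 0.1355]
eef_rot: [-179.9, -0.0, 95.0]
contact_force: [-0.2, 0.2, -0.5]
width: 0.495
grasp_force: 30.0
```

Call:
arm_command(motion=[{"xyz": [2.3, 0, 3.25], "roll": 0, "grip": 0}, {"xyz": [2.3, 0, 3.25], "roll": 0, "grip": 0}, {"xyz": [2.3, 0, 3.25], "roll": 0, "grip": 0}, {"xyz": [0, 0, 0], "roll": 0, "grip": 0}])

```text
time_s: 13.6
position: [0.5292, 0.0652, 0.1261]
eef_rot: [-180.0, -0.0, 95.0]
contact_force: [-0.7, 0.1, -1.6]
width: 0.5
grasp_force: 30.0
```

```bash
python3 -c "
from m import *
p=r.observe()['position'][2]*1000
T,im=meas(100,p+19-10,-190,-70)"
```

```text
13.65 tcp tray -120.6 0.6 126.3 F [ 0.2 -0.7 -0.8] grip 29.999814927577972
 lean 34.83 n 7261 z 100.00292359850545 135.14699408735598 centre x at 7.5 extrap -21.0 at 100 -85.3 y [-33.1  34. ]
```

Call:
arm_command(motion=[{"xyz": [2.3, 0, 3.25], "roll": 0, "grip": 0}, {"xyz": [2.3, 0, 3.25], "roll": 0, "grip": 0}, {"xyz": [0, 0, 0], "roll": 0, "grip": 0}])

```text
time_s: 14.02
position: [0.5288, 0.0698, 0.1196]
eef_rot: [-180.0, -0.0, 95.0]
contact_force: [0.8, -0.4, -0.7]
width: 0.497
grasp_force: 30.0
```

Call:
arm_command(motion=[{"xyz": [1.2, 0, 1.7], "roll": 0, "grip": 0}, {"xyz": [1.2, 0, 1.7], "roll": 0, "grip": 0}, {"xyz": [0, 0, 0], "roll": 0, "grip": 0}])

```text
time_s: 14.4
position: [0.5287, 0.0721, 0.1164]
eef_rot: [-180.0, -0.0, 95.0]
contact_force: [0.3, 0.9, -1.1]
width: 0.498
grasp_force: 30.0
```

Call:
arm_command(motion=[{"xyz": [0.6, 0, 0.8], "roll": 0, "grip": 0}, {"xyz": [0.6, 0, 0.8], "roll": 0, "grip": 0}, {"xyz": [0, 0, 0], "roll": 0, "grip": 0}])

```text
time_s: 14.78
position: [0.5287, 0.0732, 0.1149]
eef_rot: [180.0, -0.0, 95.0]
contact_force: [0.6, -0.7, -0.7]
width: 0.499
grasp_force: 30.0
```

Call:
arm_command(motion=[{"xyz": [0.6, 0, 0.8], "roll": 0, "grip": 0}, {"xyz": [0, 0, 0], "roll": 0, "grip": 0}])

```text
time_s: 15.02
position: [0.5288, 0.0734, 0.1145]
eef_rot: [180.0, 0.0, 95.0]
contact_force: [-0.2, -2.9, 3.5]
width: 0.498
grasp_force: 30.0
```

```bash
python3 -c "
from m import *
p=r.observe()['position'][2]*1000
T,im=meas(100,p+19-10,-190,-70)
for n in range(4): print(r.observe()['contact_force'].round(2))
t=T[(T[:,2]>p+19)&(T[:,2]<p+60)&(abs(T[:,1])<20)&(T[:,0]>-150)&(T[:,0]<-100)]; print('top z',len(t),np.percentile(t[:,2],[50,90,99]) if len(t) else '')"
```

```text
15.075 tcp tray -112.3 0.3 114.5 F [-0.8 -2.5  3.6] grip 30.00385344028473
 lean 34.44 n 4803 z 100.01735834834376 123.51342332380281 centre x at 7.5 extrap -21.8 at 100 -85.2 y [-33.2  33.3]
[-0.8  -2.53  3.57]
[-0.8  -2.53  3.57]
[-0.8  -2.53  3.57]
[-0.8  -2.53  3.57]
top z 1960 [138.11573208 141.52464225 142.68121042]
```

There's about 4 N of contact. I'll check the depth by the shoulder height (s = 120 mm) and press slightly more.

Call:
arm_command(motion=[{"xyz": [0.3, 0, 0.6], "roll": 0, "grip": 0}, {"xyz": [0, 0, 0], "roll": 0, "grip": 0}])

```text
time_s: 15.32
position: [0.5289, 0.0734, 0.1144]
eef_rot: [179.9, 0.1, 95.0]
contact_force: [-1.5, -5.0, 7.1]
width: 0.498
grasp_force: 30.0
```

```bash
python3 -c "
from m import *
for n in ('wrist','scene','side'):
  try: T,im=meas(99,123,-125,-70,n=n)
  except Exception as e: print(n,e); continue
  a=T[(abs(abs(T[:,1])-29)<4)&(T[:,0]>-110)&(T[:,0]<-72)&(T[:,2]>85)&(T[:,2]<125)]
  print(n,'shoulder z',len(a),np.percentile(a[:,2],[50,90,95,98,100]).round(1))
  tb=T[(abs(T[:,2])<6)&(abs(T[:,1])>80)&(abs(T[:,1])<140)&(abs(T[:,0])<120)]; print(' table',np.median(tb[:,2]).round(2))
"
```

```text
15.375 tcp tray -112.3 0.2 114.4 F [-1.7 -5.1  7.9] grip 30.010036826133728
 lean 34.52 n 4947 z 99.00076804963936 122.99382907671965 centre x at 7.5 extrap -21.7 at 100 -85.3 y [-33.1  33.2]
wrist shoulder z 2027 [ 99.8 117.3 121.4 123.5 125. ]
 table -0.85
15.425 tcp tray -112.3 0.2 114.4 F [-1.3 -5.3  7.3] grip 30.010047554969788
 lean 32.56 n 129 z 99.09367809581815 122.61991148008448 centre x at 7.5 extrap -24.8 at 100 -83.8 y [-35.9  33.4]
scene shoulder z 46 [101.2 116.8 121.6 122.5 124. ]
 table -0.25
15.475 tcp tray -112.3 0.2 114.4 F [-1.7 -5.4  9.3] grip 30.0099715590477
 lean 33.7 n 73 z 99.13555437844202 122.88030155043857 centre x at 7.5 extrap -36.5 at 100 -98.2 y [-22.3  24.6]
side shoulder z 13 [93.2 98.2 98.5 98.6 98.6]
 table -1.73
```

```bash
python3 -c "
from m import *
for n in ('wrist','scene'):
  T,im=meas(99,123,-125,-70,n=n)
  a=T[(abs(abs(T[:,1])-29)<4)&(T[:,0]>-98)&(T[:,0]<-74)&(T[:,2]>95)&(T[:,2]<116)]
  h=np.histogram(a[:,2],np.arange(95,117,1)); print(n,dict(zip(h[1][:-1],h[0])))
  for z in range(98,113,2):
    s=a[(a[:,2]>=z)&(a[:,2]<z+2)]; print(z,len(s),np.percentile(s[:,0],[5,50,95]).round(1) if len(s) else '')
  if n=='wrist': save('w6.png',cv2.resize(im[100:320,200:440],None,fx=2.5,fy=2.5))
"
```

```text
15.525 tcp tray -112.3 0.2 114.4 F [-1.6 -5.   6.9] grip 30.010140538215637
 lean 34.48 n 4916 z 99.0008145640721 122.99594957087359 centre x at 7.5 extrap -21.8 at 100 -85.3 y [-33.3  33.3]
wrist {np.int64(95): np.int64(60), np.int64(96): np.int64(57), np.int64(97): np.int64(53), np.int64(98): np.int64(52), np.int64(99): np.int64(48), np.int64(100): np.int64(47), np.int64(101): np.int64(52), np.int64(102): np.int64(66), np.int64(103): np.int64(77), np.int64(104): np.int64(119), np.int64(105): np.int64(120), np.int64(106): np.int64(113), np.int64(107): np.int64(118), np.int64(108): np.int64(22), np.int64(109): np.int64(0), np.int64(110): np.int64(0), np.int64(111): np.int64(0), np.int64(112): np.int64(0), np.int64(113): np.int64(0), np.int64(114): np.int64(0), np.int64(115): np.int64(0)}
98 100 [-81.  -79.8 -78.8]
100 99 [-82.2 -81.1 -80.1]
102 143 [-92.6 -82.8 -81.3]
104 239 [-91.9 -87.9 -82.9]
106 231 [-89.2 -86.3 -84.4]
108 22 [-86.6 -86.  -84.9]
110 0 
112 0 
15.575 tcp tray -112.3 0.2 114.4 F [-2.1 -4.3  7.8] grip 30.010117292404175
 lean 35.5 n 123 z 99.02919567937745 122.84322041991622 centre x at 7.5 extrap -18.0 at 100 -84.0 y [-32.1  31.9]
scene {np.int64(95): np.int64(3), np.int64(96): np.int64(0), np.int64(97): np.int64(3), np.int64(98): np.int64(4), np.int64(99): np.int64(1), np.int64(100): np.int64(2), np.int64(101): np.int64(4), np.int64(102): np.int64(1), np.int64(103): np.int64(3), np.int64(104): np.int64(0), np.int64(105): np.int64(3), np.int64(106): np.int64(1), np.int64(107): np.int64(3), np.int64(108): np.int64(2), np.int64(109): np.int64(2), np.int64(110): np.int64(0), np.int64(111): np.int64(0), np.int64(112): np.int64(0), np.int64(113): np.int64(0), np.int64(114): np.int64(0), np.int64(115): np.int64(0)}
98 5 [-93.2 -78.4 -74.5]
100 6 [-91.6 -81.9 -79.4]
102 4 [-87.1 -84.2 -81. ]
104 3 [-87.7 -81.6 -81.5]
106 4 [-84.8 -83.2 -81.2]
108 4 [-86.  -84.6 -80.8]
110 0 
112 0
```

View pics/w6.png

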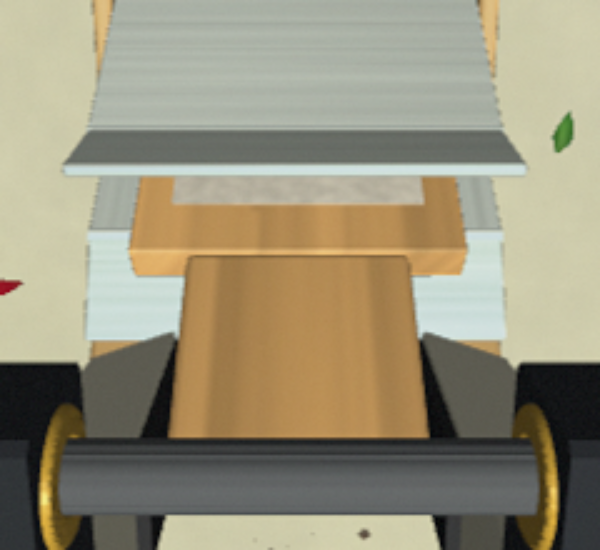

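The shoulder edge reads 108.9 mm after bias, which matches the home value, and the rise in force is hard. The board is on the floor. The view shows it square between the leaves. I'll lean it the last degree onto the tall leaf, then release.

Call:
arm_command(motion=[{"xyz": [-0.8, 0, 0.4], "roll": 0, "grip": 0}, {"xyz": [-0.8, 0, 0.4], "roll": 0, "grip": 0}, {"xyz": [-0.8, 0, 0.4], "roll": 0, "grip": 0}, {"xyz": [0, 0, 0], "roll": 0, "grip": 0}])

```text
time_s: 16.08
position: [0.5291, 0.0715, 0.1131]
eef_rot: [179.9, -0.0, 95.0]
contact_force: [-1.1, -3.1, 8.4]
width: 0.497
grasp_force: 30.0
```

```bash
python3 -c "
from m import *
T,im=meas(99,123,-125,-70)"
```

```text
16.125 tcp tray -114.2 0.2 113.2 F [-1.3 -3.7  7.4] grip 30.00830501317978
 lean 35.28 n 5011 z 99.00408469965974 122.99387832193537 centre x at 7.5 extrap -21.9 at 100 -87.3 y [-33.2  33. ]
```

Call:
arm_command(motion=[{"xyz": [0, 0, -0.4], "roll": 0, "grip": 0}, {"xyz": [0, 0, 0], "roll": 0, "grip": 0.6}, {"xyz": [0, 0, 0], "roll": 0, "grip": 0.8}, {"xyz": [0, 0, 0], "roll": 0, "grip": 0.8}, {"xyz": [0, 0, 0], "roll": 0, "grip": 0.8}])

```text
time_s: 16.75
position: [0.5288, 0.0717, 0.1126]
eef_rot: [-180.0, -0.0, 95.0]
contact_force: [-0.1, -0.1, 0.7]
width: 0.792
grasp_force: 0.0
```

```bash
python3 -c "
from m import *
T,im=meas(99,123,-125,-70)"
```

```text
16.8 tcp tray -114.0 0.5 112.6 F [ 1.  -0.4 -0.1] grip 0.0
 lean 40.0 n 5171 z 99.00311607221836 122.99702582924422 centre x at 7.5 extrap -22.5 at 100 -100.2 y [-33.8  34.7]
```

On release the board settled back to about 40°, with the tall leaf following to its stop. I'll retract and check it.

Call:
arm_command(motion=[{"xyz": [0, 0, -20], "roll": 0, "grip": 0.8}, {"xyz": [0, 0, -40], "roll": 0, "grip": 0.8}, {"xyz": [0, 0, -40], "roll": 0, "grip": 0.8}, {"xyz": [-30, 0, -40], "roll": 0, "grip": 0.8}, {"xyz": [-20, 0, 0], "roll": 0, "grip": 0.8}])

```text
time_s: 17.42
position: [0.5348, 0.0209, 0.256]
eef_rot: [179.6, 0.1, 95.0]
contact_force: [-0.4, -0.2, -1.1]
width: 0.799
grasp_force: 0.0
```

```bash
python3 -c "
from m import *
T,im=meas(99,130,-135,-70,out='w7.png')
def line(s,nm):
  a=np.polyfit(s[:,2],s[:,0],1)
  for _ in range(5):
    q=s[:,0]-np.polyval(a,s[:,2]); k=abs(q)<1.5; a=np.polyfit(s[k,2],s[k,0],1)
  print(nm,len(s),k.sum(),'lean',np.degrees(np.arctan(-a[0])).round(2),'x at z=10(true)',np.polyval(a,9.1).round(1), 'z',s[k,2].min().round(),s[k,2].max().round())
b=T[(abs(T[:,1])<20)&(T[:,2]>112)&(T[:,2]<150)&(T[:,0]<-80)&(T[:,0]>-140)]; line(b,'tab')
print('top z pct',np.percentile(b[:,2],[90,99,100]),'x there',b[b[:,2].argmax()])
e=T[(abs(abs(T[:,1])-41)<4)&(T[:,0]<-60)&(T[:,0]>-140)&(T[:,2]>50)]
for z in range(56,112,4):
  s=e[(e[:,2]>=z)&(e[:,2]<z+4)]
  if len(s): print(z,len(s),np.percentile(s[:,0],[5,50,95]).round(1))
"
```

```text
17.475 tcp tray -167.1 -0.1 253.7 F [ 0.4 -2.1 -1.1] grip 0.0
 lean 40.01 n 1818 z 99.00357529428564 129.99575598270374 centre x at 7.5 extrap -22.4 at 100 -100.1 y [-30.2  30.3]
tab 1775 1459 lean 40.46 x at z=10(true) -17.2 z 112.0 140.0
top z pct [137.91315846 139.29074602 140.29696506] x there [-127.41042699  -14.99444121  140.29696506]
56 51 [-72.5 -70.6 -69.5]
60 58 [-76.4 -74.5 -72.5]
64 58 [-79.4 -77.5 -76.5]
68 54 [-82.6 -81.3 -79.4]
72 64 [-119.4  -85.1  -83.2]
76 194 [-127.9 -120.2  -60.2]
80 162 [-125.8  -91.2  -62.1]
84 200 [-103.4  -98.   -93.4]
88 226 [-116.8 -108.8  -65.4]
92 58 [-116.1 -114.2 -112.3]
96 19 [-66.9 -66.8 -66.8]
104 72 [-70.7 -69.5 -68.2]
```

View pics/w7.png

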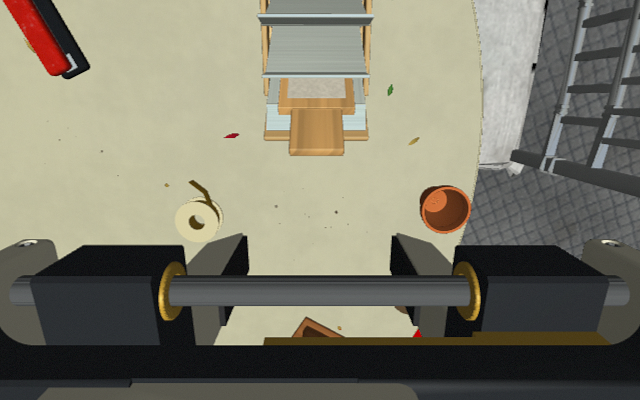

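The wrist view shows the board at (318,115) between the tall and lipped leaves, square and centred, resting against the tall leaf at its stop. The top edge is at 141 mm, against 140.2 expected at this lean, so the foot is on the floor over the pin. The gripper is clear and nothing else was touched.

```bash
python3 -c "
from bench import r
print(r.job_done())"
```

```text
the job is handed in; nothing more can be done
None
```

The board is filed between the tall and lipped leaves, with its foot on the floor and its notch over the pin, and released. When I let go it settled back against the tall leaf, which gave way to its stop, so it leans about 40° rather than 35.5°. The job is handed in at 17.5 s, and I never touched the bystanders.

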